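Heft a glaze jar and seat it in the right carrier

TASK

Lift the glaze jar just clear of the bench and hold it there a moment to feel its weight: if it weighs 250 g or more put it in the carrier with green ends, if less in the carrier with red ends, for refilling. Keep it upright, find a hole of the carrier's loose bored board by feel without pressing hard, and lower the jar all the way to the carrier's floor before letting go; any hole of the right carrier will do. Leave the slip tin, the loop tool and the wooden batten where they lie.

Things in the scene. Friction and masses are not known exactly. Their poses are not given: they have to be found in the camera images.
- jar: Opaque sealed glaze jar, upright on the bench, 100 mm tall: white round body 64 mm across with a blue band and a 2 mm foot chamfer, necked in above 70 mm; black round lid 60 mm across from 80 to 100 mm up. Origin: centre of its underside; z up its axis. Such jars weigh about 90 g (empty) to 400 g (full); the level cannot be seen.
- carrier_green: Jar carrier with green end panels, for jars ready for use; it does not move. Plywood trough 102 mm (its x) by 238 mm (its y, the long way). Origin: centre of its underside, on the bench; z up. Floor inside 6 mm up, long walls 46 mm high, green ends 66 mm high, 10 mm thick. Jars stand through a loose bored board onto the floor: a seated jar's origin is 6 mm above the carrier's.
- carrier_green_rest (a point): Point fixed on carrier_green's middle, at the height of its bored board's top face (42 mm up). Board 84 x 190 x 9 mm with two 68 mm through holes on the long centre line (x = 0), 46 mm either side of the board's middle. The board is NOT measured: it lies shifted 5 to 14 mm one way or the other along the carrier's y, both holes with it; no play in x. Shifting it takes 8 N.
- carrier_red: Jar carrier with red end panels, for jars to refill; it does not move. Plywood trough 102 mm (its x) by 238 mm (its y, the long way). Origin: centre of its underside, on the bench; z up. Floor inside 6 mm up, long walls 46 mm high, red ends 66 mm high, 10 mm thick. Jars stand through a loose bored board onto the floor: a seated jar's origin is 6 mm above the carrier's.
- carrier_red_rest (a point): Point fixed on carrier_red's middle, at the height of its bored board's top face (42 mm up). Board 84 x 190 x 9 mm with two 68 mm through holes on the long centre line (x = 0), 46 mm either side of the board's middle. The board is NOT measured: it lies shifted 5 to 14 mm one way or the other along the carrier's y, both holes with it; no play in x. Shifting it takes 8 N.
- slip_tin: Low round tin of slip, 73 mm across, 28 mm high, lying on the bench. Origin: centre of its underside. Leave alone.
- loop_tool: Loop tool for trimming clay lying on the bench: wooden handle 12 mm thick, brass ferrule, wire loop; about 157 mm long along its x, loop at +x. Origin: on the bench under the handle's inner third. Leave alone.
- batten: Wooden guide batten, 25 x 180 x 10 mm, long along its y, flat on the bench. Origin: centre of its underside. Leave alone.

How it is judged:
By the outcome, as a careful person would: the job done as asked, in the order asked, and still so for the second after the job is handed in, with the robot touching nothing.
It also fails if it takes over 53 s, if anything falls off the work surface, if the arm or the gripper's body presses on something with over 40 N, if the wrist force passes 120 N, or if a joint passes its speed limit or range.

ROBOT

A 6-joint arm with a two-finger parallel gripper is mounted at the origin on the work surface. World frame = base frame: x ahead of the robot, y to its left, z up, the work surface at z = 0. Lengths are in m, angles in rad, forces in N, time in s.
With the tool pointing down it reaches from about 0.3 to 0.775 m from the base axis. Payload 14.6 kg.
Tool frame: the origin (TCP) lies midway between the tips of the shut fingers; the grasp point (between the pads) lies 19 mm behind it (ctrl.tcp_to_grasp is the z of the grasp point in the tool frame, in m); z points along the fingers, y is the line along which they close (so a half turn about z gives the same grasp; the last joint's range is limited). The gripper opens to 94 mm and grips with 3 to 60 N. Pads are 16 mm wide; open, the fingers measure 119 mm over their backs; the gripper's body (75 mm by 177 mm) begins 78 mm behind the grasp point.
Start: joints at [-1.408, 0.3, 1.521, -0, 1.321, -0.067], TCP at [0.125, -0.536, 0.205] pointing down, gripper open.
Joint ranges: [-3.03, 3.03], [-0.79, 2.21], [0.23, 2.52], [-1.04, 4.18], [0, 3.07], [-2.55, 2.55]. Speed limits (rad/s): [2.22, 2.22, 2.57, 3.14, 3.14, 3.14].

INTERFACE

Orientations are given as [roll, pitch, yaw] about the fixed x, y, z axes, in that order (R = Rz(yaw) Ry(pitch) Rx(roll)).
In Python, from station import monitor, camera, ctrl gives the robot as it stands.
- The arm moves only by the tool apply_moves, never from a script. Its argument "plan" is one flat list of numbers, 4 for each row, row after row: the shift along the tool's x, y, z in mm, then the turn about the tool's z in rad. In form: [dx, dy, dz, spin, dx, dy, dz, spin, ...]. A call has 1 to 20 rows; each row shifts and turns the commanded pose from where the row before left it, along the tool's axes as they then stand; what a row does not reach is not made up. A row lasts 1/10 s, in which the tool goes at most 50 mm and 8.59 degrees, less where a joint would pass 70% of its speed; a pose out of reach is approached as far as the arm can. A call is refused whole if a number of a shift passes 50 or a number of a turn 0.15, either way. A call with a gripper value outside its range is refused whole. "hand" is the gripper command: -1 is shut, 1 is fully open, values between are in proportion, set as the call begins (left out, the last holds). The fingers move at their own pace and stop on an object; "squeeze" is the grip in N (left out, the last holds). Time passes only in rows, so rows that do not move let the fingers close. It gives the time, the measured TCP pose, the force, the opening and the grip force at its end, in the units of the state.
- monitor.get_obs(): the state, without advancing time (a new reading comes with each control period).
- camera(name): name is "scene" or "top" or "wrist"; returns a dict with "image" (384x512x3 uint8, red, green, blue), "range_z" (384x512 float32, m along the optical axis (not along the pixel's ray), 0 where there is no reading), "mtx" (3x3 intrinsics, pixels), "rvec" (rotation vector, rad) and "tvec" (3), from world to camera coordinates, as OpenCV has them. Camera axes: x right, y down, z forward; pixel columns grow to the right and rows downward; lengths in m; the calibration is good to about 2 mm. A picture is of the moment at which its call begins.
- ctrl.hand_in(): hands the job in; it is judged then, once.
The state is a dict: "time_s": time; "qpos": joint angles; "joint_vel": joint speeds; "tau": joint torques, N m; "ee_pos": TCP position; "eef_rot": TCP orientation; "force": force on the tool from outside, world axes, zero at the start; "moment": the same for the moment, N m; "grip_width": finger opening in m; "grip_force": force on a finger pad.
Only numpy, scipy, OpenCV 4.12 (cv2) and the standard library are available. Lean on these libraries where they do the work, as an engineer would, in place of code of your own. Each camera call takes 0.05 s, during which the arm holds its last target. There are 200 camera calls.

## Working session

There is one attempt and no reset: what is moved stays moved. The work goes in short steps, Python scripts to look and compute and a tool call to move; the robot and the scene stay as the last step left them, time stands still between calls to the robot, and variables do not carry over. Pictures are saved under pics/ and viewed, at most 10 in all, crops included, and the job is handed in when it is done.

Besides the shell and the picture viewer there is one more tool, called as name(argument=value, ...) on one line, values as JSON. apply_moves: Moves the arm, as the interface text tells. Its arguments: {"type":"object","properties":{"plan":{"type":"array","items":{"type":"number"}},"hand":{"type":"number"},"squeeze":{"type":"number"}},"required":["plan"]}

```bash
mkdir -p pics; ls; cat > h.py <<'E'
import numpy as np, cv2
from station import monitor, camera, ctrl
def shot(n,f):
    c=camera(n); cv2.imwrite('pics/'+f,c['image'][:,:,::-1]); np.savez('/tmp/'+f+'.npz',**c); return c
def cloud(c):
    z=c['range_z']; v,u=np.indices(z.shape); K=c['mtx']
    p=np.stack([(u-K[0,2])/K[0,0]*z,(v-K[1,2])/K[1,1]*z,z],-1)
    R=cv2.Rodrigues(np.array(c['rvec'],float))[0]
    return (p-np.array(c['tvec']).ravel())@R
E
python3 - <<'E'
from h import *
for n in ('top','scene'): shot(n,n+'1.png')
o=monitor.get_obs()
for k in o: print(k,np.round(o[k],4))
print(ctrl.tcp_to_grasp)
E
```

```text
pics
time_s 0.1
qpos [-1.4076  0.3004  1.5215  0.      1.3207 -0.0666]
joint_vel [ 0.0004  0.0002 -0.0003  0.0006  0.0023 -0.0011]
tau [ 1.40000e-03 -5.32642e+01 -3.53285e+01  7.10000e-02  2.35000e-02
 -1.00000e-04]
ee_pos [ 0.1252 -0.5353  0.205 ]
eef_rot [-3.1406e+00 -1.0000e-04  2.2980e-01]
force [ 0.6096 -0.3179 -0.5599]
moment [-0.0454 -0.0426 -0.0451]
grip_force 0.0
grip_width 0.094
-0.0188
```

View pics/top1.png

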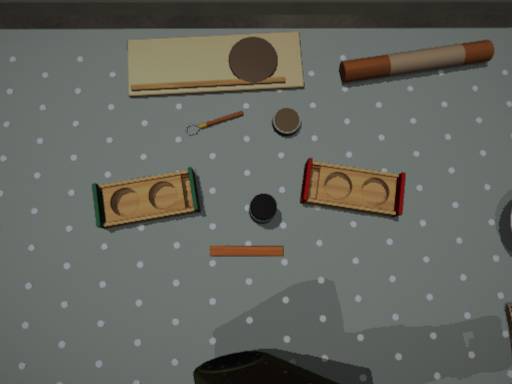

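View pics/scene1.png

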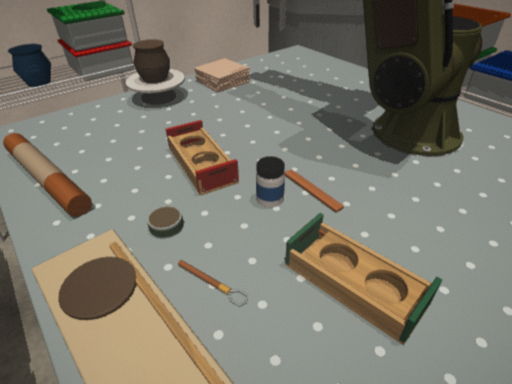

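The top view shows the jar at (263,207), the green carrier at about (147,199), the red at (353,188), the tin at (287,122), the batten at (247,251) and the loop tool at (215,122). The scene view agrees. Next I'll measure from the depth data.

```bash
cat > m.py <<'E'
from h import *
c=dict(np.load('/tmp/top1.png.npz')); P=cloud(c); im=c['image'].astype(int)
def box(u0,u1,v0,v1):
    m=np.zeros(P.shape[:2],bool); m[v0:v1,u0:u1]=1; return m&(c['range_z']>0)
print('mm/px',1000*np.linalg.norm(P[207,300]-P[207,301]))
m=box(235,290,185,230); z=P[...,2]
q=P[m&(z>.09)&(z<.115)]; print('jar',len(q),(q.min(0)+q.max(0))/2,np.median(q[:,2]), cv2.minEnclosingCircle(q[:,:2].astype(np.float32)))
for n,b,ch in (('green',(88,205,162,232),1),('red',(296,412,152,222),0)):
    m=box(*b); d=im[...,ch]-np.max(np.delete(im,ch,2),2)
    hi=m&(z>.055)&(z<.08)
    q=P[hi][:,:2].astype(np.float32); r=cv2.minAreaRect(q); print(n,len(q),r)
    ctr=np.array(r[0]); B=cv2.boxPoints(r); e=[B[1]-B[0],B[2]-B[1]]; y=max(e,key=np.linalg.norm); y/=np.linalg.norm(y); x=np.array([y[1],-y[0]])
    print(' y axis',y,'ang',np.arctan2(y[1],y[0]))
    L=(P[...,:2]-ctr); lx=L@x; ly=L@y
    # along centre line: height profile
    prof=[]
    for s in np.arange(-.11,.111,.005):
        k=m&(abs(lx)<.012)&(abs(ly-s)<.0035); prof.append((int(round(s*1000)),int(round(1000*np.median(z[k]))) if k.any() else None))
    print(prof)
    w=m&(abs(lx)<.06)&(abs(ly)<.1)&(z>.0435)&(z<.052); print(' walls lx',np.percentile(lx[w],[1,99]))
for n,b,h in (('tin',(268,306,104,140),.02),('bat',(205,290,240,262),.006)):
    k=box(*b)&(z>h); q=P[k]; print(n,q.min(0),q.max(0))
E
python3 m.py
```

```text
mm/px 2.640898519455287
jar 544 [ 0.52742668 -0.03596896  0.09760992] 0.0995307589688908 ((0.5275372266769409, -0.035546254366636276), 0.03032994270324707)
green 436 ((0.5598693490028381, 0.24139444530010223), (0.10313230007886887, 0.23847483098506927), 9.111515998840332)
 y axis [ 0.15835665 -0.987382  ] ang -1.4117702
[(-110, 50), (-105, 42), (-100, 42), (-95, 42), (-90, 38), (-85, 9), (-80, 6), (-75, 5), (-70, 6), (-65, 6), (-60, 5), (-55, 6), (-50, 6), (-45, 6), (-40, 5), (-35, 5), (-30, 6), (-25, 7), (-20, 41), (-15, 43), (-10, 42), (-5, 41), (0, 40), (5, 9), (10, 6), (15, 6), (20, 6), (25, 6), (30, 5), (35, 6), (40, 5), (45, 6), (50, 6), (55, 6), (60, 6), (65, 6), (70, 42), (75, 42), (80, 42), (85, 40), (90, 7), (95, 6), (100, 6), (105, 6), (110, 65)]
 walls lx [-0.05095061  0.05058003]
red 426 ((0.5786259770393372, -0.25775808095932007), (0.23890480399131775, 0.10366284102201462), 80.68220520019531)
 y axis [0.1619103 0.9868055] ang 1.4081701
[(-110, 55), (-105, 43), (-100, 42), (-95, 38), (-90, 22), (-85, 7), (-80, 6), (-75, 4), (-70, 6), (-65, 6), (-60, 5), (-55, 6), (-50, 6), (-45, 6), (-40, 6), (-35, 6), (-30, 6), (-25, 41), (-20, 41), (-15, 42), (-10, 41), (-5, 40), (0, 34), (5, 6), (10, 6), (15, 5), (20, 6), (25, 6), (30, 5), (35, 6), (40, 6), (45, 6), (50, 6), (55, 6), (60, 7), (65, 7), (70, 42), (75, 42), (80, 41), (85, 7), (90, 5), (95, 5), (100, 6), (105, None), (110, 65)]
 walls lx [-0.05132903  0.05045586]
tin [ 0.72163936 -0.13880272  0.02020459] [ 0.79488232 -0.06913658  0.03331279]
bat [ 0.41747205 -0.08650206  0.00605884] [0.44466348 0.09218451 0.01482132]
```

apply_moves(plan=[32, -25, 0, 0, 32, -25, 0, 0, 32, -25, 0, 0, 32, -25, 0, 0, 32, -25, 0, 0, 32, -25, 0, 0, 32, -25, 0, 0, 32, -25, 0, 0, 32, -25, 0, 0, 32, -25, 0, 0, 32, -25, 0, 0, 32, -25, 0, 0, 32, -25, 0, 0, 32, -25, 0, 0, 32, -25, 0, 0, 26, -20, 0, 0.07, 0, 0, 0, 0, 0, 0, 0, 0, 0, 0, 0, 0], hand=1)

```text
time_s: 2.0
ee_pos: [0.5275, -0.0363, 0.2053]
eef_rot: [-3.142, 0.0, 0.16]
force: [0.4, -0.3, -0.2]
grip_width: 0.0943
grip_force: 0.0
```

```bash
python3 - <<'E'
from h import *
c=shot('wrist','w1.png'); P=cloud(c); z=P[...,2]
q=P[(c['range_z']>0)&(z>.09)&(z<.11)]; q=q[np.hypot(q[:,0]-.5275,q[:,1]+.0355)<.045]
print(len(q),(q.min(0)+q.max(0))/2,q.max(0)-q.min(0),cv2.minEnclosingCircle(q[:,:2].astype(np.float32)))
o=monitor.get_obs(); print(o['ee_pos'],o['eef_rot'],o['qpos'],o['force'],o['time_s'])
E
```

```text
2416 [ 0.52921096 -0.03447985  0.09615402] [0.06046417 0.06035136 0.0122277 ] ((0.5291880965232849, -0.03459067642688751), 0.030665181577205658)
[ 0.52751511 -0.03648193  0.20547057] [3.14152494e+00 1.56838033e-04 1.59346664e-01] [-1.38263293e-01  2.52705379e-01  1.58106158e+00 -1.14663156e-04
  1.30795578e+00  1.27321616e+00] [-0.24830597  1.17123992 -0.44657266] 2.05
```

View pics/w1.png

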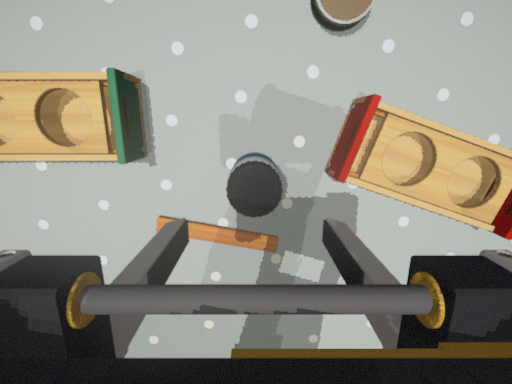

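The lid is at (254,188) in the wrist view, clear between the fingers, and both carriers are visible. Next: descend, then read the force baseline before closing.

apply_moves(plan=[1, -1, 22, 0, 0, 0, 22, 0, 0, 0, 22, 0, 0, 0, 22, 0, 0, 0, 22, 0, 0, 0, 16, 0, 0, 0, 8, 0, 0, 0, 0, 0, 0, 0, 0, 0, 0, 0, 0, 0])

```text
time_s: 3.05
ee_pos: [0.5293, -0.0347, 0.0724]
eef_rot: [3.141, -0.001, 0.16]
force: [-0.2, 0.1, -1.0]
grip_width: 0.0937
grip_force: 0.0
```

```bash
cat > f.py <<'E'
from h import *
F=[];T=[]
for i in range(20):
    camera('wrist'); o=monitor.get_obs(); F.append(o['force']); T.append(o['tau'])
print(np.mean(F,0),np.std(F,0),np.mean(T,0),np.std(T,0),o['ee_pos'],o['time_s'],o['grip_width'],o['grip_force'])
E
python3 f.py
```

```text
[ 0.04360172  0.04902616 -0.0708081 ] [0.4009457  0.48557846 0.39226633] [-1.49980307e-02 -5.41466135e+01 -3.01385724e+01  3.11364420e-02
 -6.44303032e-02 -7.19928963e-04] [0.02794003 0.0630556  0.0293515  0.00050695 0.00189837 0.00094677] [ 0.5288294  -0.03449632  0.07144895] 4.05 0.09423026768992528 0.0
```

apply_moves(plan=[0, 0, 0, 0, 0, 0, 0, 0, 0, 0, 0, 0, 0, 0, 0, 0, 0, 0, 0, 0, 0, 0, 0, 0, 0, 0, 0, 0, 0, 0, 0, 0], hand=-1, squeeze=20)

```text
time_s: 4.85
ee_pos: [0.5288, -0.0345, 0.0714]
eef_rot: [-3.142, 0.0, 0.16]
force: [-1.0, -0.4, -1.0]
grip_width: 0.0605
grip_force: 17.5
```

apply_moves(plan=[0, 0, -2, 0, 0, 0, -4, 0, 0, 0, -4, 0, 0, 0, -2, 0, 0, 0, 0, 0, 0, 0, 0, 0, 0, 0, 0, 0, 0, 0, 0, 0])

```text
time_s: 5.65
ee_pos: [0.5288, -0.0345, 0.0833]
eef_rot: [-3.142, 0.0, 0.16]
force: [-0.9, 0.0, -0.6]
grip_width: 0.0601
grip_force: 17.5
```

```bash
python3 f.py
```

```text
[-4.06633755e-04  9.70073745e-02 -1.28656511e+00] [0.54806573 0.63443705 0.55512329] [-3.06898523e-04 -5.43481250e+01 -3.10985793e+01  3.22114131e-02
 -6.73881961e-02 -1.71536359e-05] [9.80303414e-04 8.25988389e-03 4.67814510e-03 8.67615006e-05
 7.02538001e-05 4.00216406e-05] [ 0.52883247 -0.03450286  0.08345991] 6.65 0.06037960845093438 17.534393904812685
```

The jar weighs about 1.22 N, or 124 g, so it goes in the red carrier. Next: lift and move over the red carrier's nearer hole.

apply_moves(plan=[0, 0, -15, 0, 0, 0, -25, 0, 0, 0, -25, 0, 0, 0, -17, 0, 2, 14, 0, 0, 3, 26, 0, 0, 3, 26, 0, 0, 3, 26, 0, 0, 3, 26, 0, 0, 3, 26, 0, 0, 3, 26, 0, 0, 4, 26, 0, 0, 0, 0, 0, 0.1, 0, 0, 0, 0.123, 0, 0, 0, 0.1, 0, 0, 0, 0, 0, 0, 0, 0, 0, 0, 0, 0])

```text
time_s: 8.45
ee_pos: [0.5836, -0.2245, 0.1649]
eef_rot: [-3.142, 0.001, -0.161]
force: [-0.5, -1.1, -0.8]
grip_width: 0.0607
grip_force: 17.5
```

```bash
cat > holes.py <<'E'
from h import *
def holes(c,boxc,r=.05):
    K=c['mtx'];R=cv2.Rodrigues(np.array(c['rvec'],float))[0];t=np.array(c['tvec']).ravel()
    C=-R.T@t; v,u=np.indices(c['range_z'].shape)
    d=np.stack([(u-K[0,2])/K[0,0],(v-K[1,2])/K[1,1],np.ones(u.shape)],-1)@R
    X=C+d*((.042-C[2])/d[...,2])[...,None]
    z=cloud(c)[...,2]; ok=(c['range_z']>0)
    y=np.array([.1619,.9868]); x=np.array([.9868,-.1619])
    L=X[...,:2]-boxc; lx=L@x; ly=L@y
    m=(ok&(z<.038)&(abs(lx)<.04)&(abs(ly)<.105)).astype(np.uint8)
    n,lab,st,_=cv2.connectedComponentsWithStats(m)
    for i in range(1,n):
        if st[i,4]<60: continue
        k=lab==i; q=X[k][:,:2].astype(np.float32)
        a,b=lx[k]*1000,ly[k]*1000
        print(st[i,4],'world',q.mean(0),'x %.1f..%.1f y %.1f..%.1f'%(a.min(),a.max(),b.min(),b.max()),cv2.minEnclosingCircle(q))
def lid(c,guess,zt):
    P=cloud(c);z=P[...,2];q=P[(c['range_z']>0)&(abs(z-zt)<.008)]
    q=q[np.hypot(*(q[:,:2]-guess).T)<.05]
    if len(q)>50: print('lid',len(q),q.min(0),q.max(0),cv2.minEnclosingCircle(q[:,:2].astype(np.float32)))
E
python3 - <<'E'
from holes import *
ctr=np.array([.5786,-.2578])
holes(dict(np.load('/tmp/top1.png.npz')),ctr); print('w1'); holes(dict(np.load('/tmp/w1.png.npz')),ctr)
c=shot('wrist','w2.png'); o=monitor.get_obs(); print('w2',o['ee_pos'],o['eef_rot'],o['time_s']); holes(c,ctr); lid(c,o['ee_pos'][:2],o['ee_pos'][2]+.0286)
c=shot('top','t2.png'); print('t2');holes(c,ctr); lid(c,o['ee_pos'][:2],o['ee_pos'][2]+.0286)
E
```

```text
263 world [ 0.593861   -0.16416563] x -39.7..39.9 y 83.6..104.9 ((0.5941934585571289, -0.16552481055259705), 0.04028816148638725)
576 world [ 0.5837897  -0.22253881] x -34.2..32.7 y 3.0..68.4 ((0.5841559171676636, -0.22198903560638428), 0.03412964567542076)
571 world [ 0.56866926 -0.31274366] x -33.4..32.0 y -88.5..-21.4 ((0.5675420761108398, -0.31271693110466003), 0.034656234085559845)
w1
762 world [ 0.5950783 -0.1646009] x -39.9..40.0 y 86.7..101.9 ((0.5939629077911377, -0.16479730606079102), 0.04030725732445717)
2183 world [ 0.5864239  -0.21994683] x -32.3..34.3 y 5.8..71.0 ((0.5859332084655762, -0.21992707252502441), 0.03352813795208931)
2020 world [ 0.5711752  -0.31001896] x -32.8..33.8 y -85.4..-20.6 ((0.5706354975700378, -0.309752494096756), 0.033476755023002625)
w2 [ 0.58364293 -0.22435844  0.1651134 ] [-3.14152230e+00  2.87326412e-04 -1.61324905e-01] 8.5
1135 world [ 0.596531   -0.16396752] x -39.6..39.5 y 85.9..105.0 ((0.5939710140228271, -0.16395503282546997), 0.04070468246936798)
577 world [ 0.60811925 -0.22149758] x 0.2..34.2 y 5.1..69.4 ((0.5905698537826538, -0.22201299667358398), 0.032747965306043625)
2613 world [ 0.5716018 -0.3117068] x -31.7..34.5 y -88.0..-21.2 ((0.570871889591217, -0.31182587146759033), 0.03351566568017006)
lid 7911 [ 0.55679068 -0.26754184  0.18571431] [ 0.61448701 -0.18412716  0.20167367] ((0.5917088985443115, -0.22577843070030212), 0.042324475944042206)
t2
263 world [ 0.59407777 -0.16422261] x -39.7..39.9 y 84.3..104.9 ((0.5942293405532837, -0.16416439414024353), 0.04014022275805473)
163 world [ 0.5790823  -0.20257288] x -33.9..24.0 y 34.4..68.4 ((0.5810238122940063, -0.21145981550216675), 0.030807077884674072)
```

View pics/w2.png

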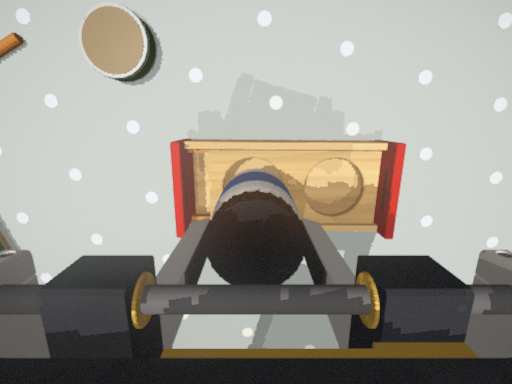

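The wrist view shows the jar held upright in front of the near hole (rim at about (253,175)). The far hole at (333,186) is in clear view. Top and wrist estimates agree on a correction of about +1.5 mm in tool x and −3.5 mm in tool y.

apply_moves(plan=[1.5, -3.5, 10, 0, 0, 0, 15, 0, 0, 0, 15, 0, 0, 0, 6, 0, 0, 0, 2, 0, 0, 0, 1, 0, 0, 0, 1, 0, 0, 0, 1, 0, 0, 0, 1, 0, 0, 0, 1, 0, 0, 0, 0, 0, 0, 0, 0, 0])

```text
time_s: 9.75
ee_pos: [0.5858, -0.221, 0.1125]
eef_rot: [-3.142, -0.0, -0.163]
force: [-0.2, -0.2, -0.6]
grip_width: 0.0603
grip_force: 17.5
```

```bash
cat > g.py <<'E'
from h import *
F=[];M=[]
for i in range(5):
    camera('top'); o=monitor.get_obs(); F.append(o['force']);M.append(o['moment'])
f=np.mean(F,0);y=-o['eef_rot'][2]; c,s=np.cos(y),np.sin(y)
print('F tool x %.2f tool y %.2f up %.2f'%(f[0]*c-f[1]*s,-(f[0]*s+f[1]*c),f[2]),np.mean(M,0),o['ee_pos'],o['eef_rot'],o['time_s'],o['grip_width'])
E
python3 g.py
```

```text
F tool x 0.34 tool y -0.11 up -0.78 [ 0.024774    0.03297386 -0.01108238] [ 0.58577215 -0.22099627  0.11249413] [-3.14159234e+00 -6.22168436e-05 -1.63174680e-01] 10.0 0.060637175005482054
```

apply_moves(plan=[0, 0, 1, 0, 0, 0, 1, 0, 0, 0, 0, 0])

```text
time_s: 10.3
ee_pos: [0.5857, -0.221, 0.1102]
eef_rot: [-3.141, 0.0, -0.163]
force: [-0.2, -0.6, -0.3]
grip_width: 0.0604
grip_force: 17.5
```

```bash
python3 g.py
```

```text
F tool x 0.08 tool y -0.04 up -1.42 [ 4.39687680e-02 -6.31746938e-05 -5.25387665e-04] [ 0.5857658  -0.22096576  0.11046928] [-3.14158549e+00 -1.15044656e-05 -1.63153483e-01] 10.55 0.060929938170573426
```

There is still no contact with the foot 3 mm below the board top, so the jar is entering the hole.

apply_moves(plan=[0, 0, 1, 0, 0, 0, 1, 0, 0, 0, 1, 0, 0, 0, 1, 0, 0, 0, 1, 0, 0, 0, 1, 0, 0, 0, 1, 0, 0, 0, 0, 0])

```text
time_s: 11.35
ee_pos: [0.5857, -0.221, 0.1033]
eef_rot: [-3.142, 0.0, -0.163]
force: [0.1, -0.1, -1.8]
grip_width: 0.0605
grip_force: 17.5
```

```bash
python3 g.py
```

```text
F tool x -0.38 tool y -0.37 up -1.44 [ 0.0093037   0.01931462 -0.00828975] [ 0.58579192 -0.22100235  0.10352882] [ 3.14156055e+00 -1.32232810e-04 -1.63180265e-01] 11.6 0.06082695177881577
```

Free inside the hole. Next: lower to just above the floor (seated TCP z ≈ 0.0774).

apply_moves(plan=[0, 0, 2, 0, 0, 0, 2, 0, 0, 0, 2, 0, 0, 0, 2, 0, 0, 0, 2, 0, 0, 0, 2, 0, 0, 0, 2, 0, 0, 0, 2, 0, 0, 0, 2, 0, 0, 0, 2, 0, 0, 0, 2, 0, 0, 0, 1, 0, 0, 0, 1, 0, 0, 0, 0, 0])

```text
time_s: 13.0
ee_pos: [0.5857, -0.221, 0.0793]
eef_rot: [-3.142, 0.0, -0.163]
force: [0.8, 0.1, -1.4]
grip_width: 0.0606
grip_force: 17.5
```

```bash
python3 g.py
```

```text
F tool x -0.12 tool y -0.23 up -0.77 [ 0.03562936  0.00958119 -0.01391757] [ 0.58578211 -0.22100191  0.07951005] [ 3.14156430e+00 -8.31105308e-05 -1.63218300e-01] 13.25 0.060756511777662274
```

apply_moves(plan=[0, 0, 0.7, 0, 0, 0, 0.7, 0, 0, 0, 0.7, 0, 0, 0, 0, 0, 0, 0, 0, 0])

```text
time_s: 13.75
ee_pos: [0.5857, -0.221, 0.0773]
eef_rot: [-3.142, 0.0, -0.163]
force: [-0.2, 0.2, -1.8]
grip_width: 0.0604
grip_force: 17.5
```

```bash
python3 g.py
```

```text
F tool x 0.10 tool y 0.06 up -0.96 [ 0.02607314  0.00780729 -0.00507238] [ 0.58575892 -0.22099999  0.07737095] [-3.14158306e+00 -2.51562959e-05 -1.63249658e-01] 14.0 0.06016245153233259
```

No firm contact yet. Lower by 0.5 mm at a time.

apply_moves(plan=[0, 0, 0.5, 0, 0, 0, 0, 0, 0, 0, 0, 0])

```text
time_s: 14.3
ee_pos: [0.5859, -0.2211, 0.0772]
eef_rot: [3.141, -0.0, -0.163]
force: [0.7, 0.3, 3.3]
grip_width: 0.0606
grip_force: 18.5
```

```bash
python3 g.py
```

```text
F tool x -1.21 tool y -0.33 up 4.51 [0.10732126 0.21058936 0.01185394] [ 0.58587981 -0.2210327   0.07712002] [ 3.14148232e+00 -4.39487816e-04 -1.63142819e-01] 14.55 0.06070330776572239
```

The jar is on the floor: 4.5 N upward, at the expected height. Next: ease off, release and retreat.

apply_moves(plan=[0, 0, -0.3, 0, 0, 0, 0, 0, 0, 0, 0, 0, 0, 0, 0, 0, 0, 0, 0, 0, 0, 0, 0, 0, 0, 0, 0, 0, 0, 0, 0, 0], hand=1)

```text
time_s: 15.35
ee_pos: [0.5858, -0.221, 0.0771]
eef_rot: [-3.142, -0.0, -0.163]
force: [0.1, -0.3, -0.6]
grip_width: 0.094
grip_force: 0.0
```

apply_moves(plan=[0, 0, -3, 0, 0, 0, -10, 0, 0, 0, -20, 0, 0, 0, -25, 0, 0, 0, -25, 0, 0, 0, -25, 0, 0, 0, -20, 0, -20, 0, 0, 0, -20, 0, 0, 0, -20, 0, 0, 0, -20, 0, 0, 0, 0, 0, 0, 0, 0, 0, 0, 0])

```text
time_s: 16.65
ee_pos: [0.5073, -0.2082, 0.2062]
eef_rot: [3.141, -0.001, -0.163]
force: [0.2, 0.1, 0.2]
grip_width: 0.0942
grip_force: 0.0
```

```bash
python3 - <<'E'
from holes import *
c=shot('wrist','w3.png'); P=cloud(c); z=P[...,2]; q=P[(z>.095)&(z<.125)&(c['range_z']>0)]; q=q[np.hypot(q[:,0]-.5857,q[:,1]+.221)<.05]
print(len(q),np.percentile(q[:,2],[5,50,95]),cv2.minEnclosingCircle(q[:,:2].astype(np.float32)),monitor.get_obs()['time_s'])
E
```

```text
3012 [0.10486848 0.10611142 0.10727329] ((0.5859339833259583, -0.2209562361240387), 0.030580364167690277) 16.7
```

View pics/w3.png

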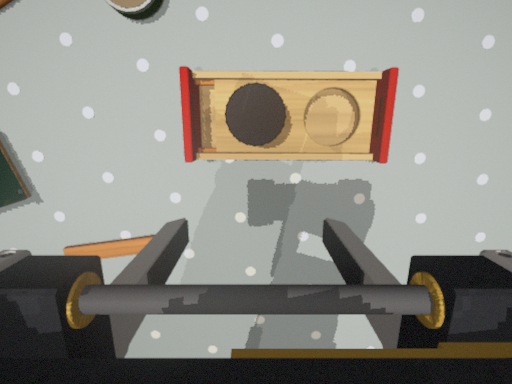

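The jar stands upright in the red carrier's hole (lid at (256,114)). Its top is at 106 mm, which means it is fully seated, and the arm is clear.

```bash
python3 -c "
from station import ctrl; print(ctrl.hand_in())"
```

```text
the job is handed in; nothing more can be done
None
```

The jar weighed about 124 g, under the 250 g limit, so I put it in the red carrier: it stands upright on the floor through the bored board, released, with the arm clear and the job handed in at about 17 s.

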